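Clear the carton off the sizing board and set its stop

ROBOT

A 6-joint arm with a two-finger parallel gripper is mounted at the origin on a cart in front of the work surface, level with it; the furniture and walls round the work are solid. World frame = base frame: x ahead of the robot, y to its left, z up, the work surface at z = 0. Lengths are in m, angles in rad, forces in N, time in s.
With the tool pointing down it reaches from about 0.275 to 0.825 m from the base axis. Payload 4.9 kg.
Tool frame: the origin (TCP) lies midway between the tips of the shut fingers; the grasp point (between the pads) lies 19 mm behind it (bot.grip_depth is the distance from the TCP to the grasp point, in m); y points along the fingers, x is the direction in which the jaws open and shut, and the axes are right-handed (so a half turn about y gives the same grasp; the last joint's range is limited). The gripper opens to 85 mm and grips with 20 to 120 N. Pads are 22 mm wide; open, the fingers measure 114 mm over their backs; the gripper's body (76 mm by 85 mm) begins 54 mm behind the grasp point. The pads swing forward as they close: fully open they stand 13 mm farther back than shut.
Start: joints at [1.017, 0.326, -0.193, 1.052, 0, 1.437], TCP at [0.224, 0.502, 0.231] pointing down, gripper open.
Joint ranges: [-2.65, 2.65], [-0.97, 1.79], [-1.3, 1.35], [-1.93, 2.1], [-1.47, 1.37], [-3.14, 3.14]. Speed limits (rad/s): [2.57, 2.57, 3.14, 3.14, 3.14, 3.14].

INTERFACE

Orientations are given as a unit quaternion [w, x, y, z].
In Python, from cell import bot gives the robot as it stands. Calls block until the motion is done:
- bot.move_pose(position, orientation): joint-space move of the TCP to a pose.
- bot.move_linear(position, speed=0.15, rotation=None, until_force=None): straight line of the TCP; rotation=None keeps the orientation; speed is the mean speed in m/s. With until_force (N) it stops when the force on the tool has changed by that much, and returns True; else False.
- bot.goto_joints(angles): joint-space move.
- bot.set_gripper(opening, grasp_force=None): opening from 0.0 (shut) to 1.0 (fully open); grasp_force is the grip in N (None keeps the last); returns when the fingers have stopped.
- bot.wait(seconds).
- bot.solve_ik(position, orientation): joint angles nearest the present ones, or None.
- bot.camera(name): name is "scene" or "top" or "wrist"; returns the picture (400x640x3 uint8, red, green, blue); there is no depth.
- bot.calibration(name): a dict with "mtx" (3x3 intrinsics, pixels), "k1" (the pictures are not rectified: a ray, as slopes to the right and down, at radius r is drawn at 1 + k1 r^2 times it, then the intrinsics apply), "extrinsics" (4x4, takes a point from world to camera coordinates); the wrist camera has in their place "hand_eye" (4x4, takes a point from camera to tool coordinates, whose origin is the TCP and whose axes are the tool frame's). Camera axes: x right, y down, z forward; pixel columns grow to the right and rows downward; lengths in m; the calibration is good to about 2 mm. A picture is of the moment at which its call begins: read the wrist's pose just before it. calibration takes no time and is no camera call.
A pose or a line that the arm cannot do raises bot.PlanningError and nothing moves.
- bot.close_job(): hands the job in, once; it reports no verdict.
Trained networks look in the newest picture that a camera, given by its name, has taken for a name from the list of things; names that differ only in an ending like _2 or _b are one class to them, and where a whole thing is asked for, a point or a joint stands for the part that bears it (a point fixed in the world has none). Each returns a list of dicts, best first, with "confidence" (0 to 1); they miss things now and then, are a little off and sometimes report something else, mostly with a low value. They report only what shows in the picture. A call takes as long as a camera call. They do not tell look-alikes from the thing itself.
- bot.search_frame(camera, thing): "bbox" ([left, top, width, height] in pixels, round what is visible of it).
Readings, each from a call of its own:
- bot.read_clock(): time.
- bot.read_joint_positions(): joint angles.
- bot.read_joint_vel(): joint speeds.
- bot.read_joint_efforts(): joint torques, N m.
- bot.read_position(): TCP position.
- bot.read_tool_rot(): TCP orientation.
- bot.read_ft_force(): force on the tool from outside, world axes, zero at the start.
- bot.read_moment(): the same for the moment, N m.
- bot.read_gripper_width(): opening from 0.0 (shut) to 1.0 (fully open).
Only numpy, scipy, OpenCV 4.12 (cv2) and the standard library are available. Lean on these libraries where they do the work, as an engineer would, in place of code of your own. Each camera call takes 0.05 s, during which the arm holds its last target. There are 200 camera calls.

TASK

Someone has left the green-and-white medicine carton lying on the sizing board, in the way of its sliding orange stop. Lift the carton off and lay it flat in the mint-green tray, clear of its rim, then turn the board's black knob until the stop's red pointer lines up with the dark line on the green clip. Move the stop only by its knob, leave the clip where it is and do not disturb the other things on the desk.

Things in the scene. Friction and masses are not known exactly. Their poses are not given: they have to be found in the camera images.
- board: Grey board fixed to the desk. Origin on the desk under it; bed x -95..95, y -115..125 mm, top at z 12 mm. At its -y end a fence (inner face y -90 mm, 44 mm high); at its +y end a blue housing 62 x 54 mm centred at (0, 88) mm, top 45 mm, bears the knob. Along y run a graduated rail at x -80 mm (top 18 mm) and a guide bar at x 82 mm (top 22 mm).
- stop: Orange stop, 118 (x) x 20 (y) mm, top 44 mm above the desk, slides along the board's y; its steel rack goes through the housing and sticks out behind by up to 50 mm. Axes as the board's; origin: foot of its face toward the fence. The knob drives it 20 mm toward the fence (-y) per rad; the carton in between would jam it short of the mark.
- pointer_tip (a point): Tip of the stop's red pointer, 3.5 mm wide, which points to the board's -x, just above the rail and beside the clip's inner edge, about 26 mm above the desk.
- clip: Green clip, 24 x 16 x 10 mm, stiffly held on the graduated rail; its place along the rail is the length to be set. Axes as the board's. Origin: middle of its underside, 18 mm above the desk.
- mark_line (a point): End nearest the pointer of the dark line across the clip's top (2.8 mm wide, along the board's x), 28 mm above the desk. Axes as the board's; aligned when the pointer tip has the same y in the board's frame.
- knob (a joint): Angle of the knob, rad, 0 to 3.5; grows as it is turned clockwise seen from above, which moves the stop toward the fence. The mark lies 1.2 to 2.6 rad clockwise of the start, so it takes more than one grasp at times.
- knob_grip (a point): On the vertical axis of the black round knob (43 mm diameter, 30 mm tall, fluted, underside 50 mm and top 80 mm above the desk), at the height for gripping, 70 mm above the desk. It can be gripped at any yaw.
- carton: Green-and-white medicine carton, loose, 40 (x) x 78 (y) x 34 (z) mm, 50 g. Lies on the board's bed between fence and stop, its long side along the board's y. Origin: centre of its underside.
- tray: Mint-green counting tray, loose, 115 (x) x 170 (y) x 16 mm high, flat inner floor 100 x 156 mm, 2 mm above the desk. Origin: centre of its underside; long side along its y.
- white_bottle: Bystander: white plastic bottle, 49 mm diameter, 88 mm tall. Origin: centre of its underside.
- tin_stack: Bystander: stack of four dark flat tins, 61 mm across and 61 mm tall. Origin: centre of its underside.
- date_stamp: Bystander: brown rubber stamp, 26 x 52 mm, 66 mm tall. Origin: centre of its underside.
- stapler: Bystander: blue and black stapler, 34 x 126 x 40 mm. Origin: centre of its underside.
- label_pad: Bystander: block of paper labels, 58 x 86 x 19 mm. Origin: centre of its underside.
Mind the look-alikes: they are no part of the job. What is shaped like the carton but yellow is not meant.

How it is judged:
By the outcome, as a careful person would: the job done as asked, in the order asked, and still so for the second after the job is handed in, with the robot touching nothing.
It also fails if it takes over 72 s, if anything falls off the work surface, if the arm or the gripper's body presses on something with over 40 N, if the wrist force passes 120 N, or if a joint passes its speed limit or range.

## Working session

There is one attempt and no reset: what is moved stays moved. The work goes in short steps, each a Python script; the robot and the scene stay as the last script left them, time stands still between calls to the robot, and variables do not carry over. Pictures are saved under pics/ and viewed, about 8 in all and at most 12, crops included, and the job is handed in when it is done.

```bash
mkdir -p pics; ls; cat > h.py <<'E'
import numpy as np, cv2
from cell import bot
from scipy.spatial.transform import Rotation as R
def cal(n):
    c=bot.calibration(n); return np.array(c["mtx"]),float(c["k1"]),c
def w2c(n,tcp=None,q=None):
    K,k1,c=cal(n)
    if n!="wrist": return np.array(c["extrinsics"])
    T=np.eye(4);T[:3,:3]=R.from_quat(np.roll(q,-1)).as_matrix();T[:3,3]=tcp
    return np.linalg.inv(T@np.array(c["hand_eye"]))
def proj(n,P,E):
    K,k1,_=cal(n); p=(E@np.c_[np.atleast_2d(P),np.ones(len(np.atleast_2d(P)))].T)[:3]
    s=p[:2]/p[2]; s=s*(1+k1*(s**2).sum(0)); return (K[:2,:2]@s+K[:2,2:]).T
def ray(n,uv,E):
    K,k1,_=cal(n); d=np.linalg.solve(K,[uv[0],uv[1],1])[:2]; s=d.copy()
    for _ in range(20): s=d/(1+k1*(s@s))
    Rt=E[:3,:3]; return -Rt.T@E[:3,3], Rt.T@np.array([s[0],s[1],1])
def atz(n,uv,E,z):
    o,d=ray(n,uv,E); return o+d*(z-o[2])/d[2]
def snap(n,f=None):
    p=bot.read_position();q=bot.read_tool_rot();im=bot.camera(n)
    if f: cv2.imwrite(f,im[:,:,::-1])
    return im,w2c(n,np.array(p),np.array(q))
def down(yaw): # tool y down; tool x (jaw axis) at yaw -> quaternion wxyz, tool axes: need approach axis
    x=np.array([np.cos(yaw),np.sin(yaw),0]);y=np.array([0,0,-1.]);z=np.cross(x,y)
    return np.roll(R.from_matrix(np.c_[x,y,z]).as_quat(),1)
E
python3 - <<'E'
from h import *
print(bot.read_position(),R.from_quat(np.roll(bot.read_tool_rot(),-1)).as_matrix().round(3),bot.grip_depth)
a,E1=snap("top","pics/top.png");b,E2=snap("scene","pics/scene.png")
for n,E in(("top",E1),("scene",E2)):
  for t in["board","stop","pointer_tip","clip","mark_line","knob_grip","carton","tray","white_bottle","tin_stack","date_stamp","stapler","label_pad"]:
    for r in bot.search_frame(n,t)[:3]:
        l,tp,w,h=r["bbox"]; print(n,t,np.round(r["bbox"]).astype(int),round(r["confidence"],2),atz(n,(l+w/2,tp+h/2),E,.02).round(3))
E
```

```text
pics
[0.22384353 0.50173078 0.23048162] [[ 0.408 -0.001 -0.913]
 [ 0.913 -0.002  0.408]
 [-0.002 -1.     0.   ]] 0.0187
top board [162 197  99  66] 0.7 [0.511 0.23  0.02 ]
top stop [165 199  57  56] 0.97 [0.521 0.288 0.02 ]
top pointer_tip [167 200  55  44] 0.74 [0.534 0.284 0.02 ]
top clip [216 253   8  11] 0.6 [0.426 0.205 0.02 ]
top mark_line [178 221  17  15] 0.6 [0.514 0.309 0.02 ]
top mark_line [163 198  98  65] 0.37 [0.51  0.229 0.02 ]
top knob_grip [178 221  16  13] 0.68 [0.518 0.311 0.02 ]
top knob_grip [217 253   8  12] 0.36 [0.422 0.202 0.02 ]
top carton [218 222  31  14] 0.96 [0.514 0.166 0.02 ]
top carton [276 262  29  16] 0.9 [ 0.393 -0.009  0.02 ]
top carton [278 177  28  19] 0.84 [ 0.645 -0.013  0.02 ]
top tray [326 199  61  47] 0.72 [ 0.535 -0.209  0.02 ]
top tray [176 154  38  25] 0.68 [0.708 0.285 0.02 ]
top white_bottle [328 157  17  20] 0.68 [ 0.705 -0.149  0.02 ]
top tin_stack [226 153  21  20] 0.89 [0.717 0.157 0.02 ]
top date_stamp [439 185  21  12] 0.42 [ 0.632 -0.491  0.02 ]
top stapler [174 156  42  24] 0.79 [0.701 0.285 0.02 ]
top label_pad [435 235  33  2
[... 215 characters left out ...]
tip [240 162  46  19] 0.58 [0.531 0.23  0.02 ]
scene mark_line [242 145  12  16] 0.48 [0.534 0.36  0.02 ]
scene knob_grip [243 148  14  11] 0.71 [0.538 0.352 0.02 ]
scene carton [242 216  29  23] 0.92 [ 0.398 -0.015  0.02 ]
scene carton [314 192  26  22] 0.91 [ 0.636 -0.026  0.02 ]
scene carton [274 201  29  18] 0.83 [0.519 0.006 0.02 ]
scene tray [296 234  68  45] 0.57 [ 0.529 -0.223  0.02 ]
scene white_bottle [358 196  20  31] 0.7 [ 0.725 -0.122  0.02 ]
scene tin_stack [311 152  18  24] 0.57 [0.725 0.168 0.02 ]
scene date_stamp [412 298  22  20] 0.91 [ 0.636 -0.491  0.02 ]
scene stapler [283 139  33  20] 0.77 [0.702 0.282 0.02 ]
scene label_pad [345 329  46  34] 0.73 [ 0.459 -0.51   0.02 ]
```

```bash
python3 - <<'E'
import cv2,numpy as np
a=cv2.imread("pics/top.png")[130:310,140:480];b=cv2.imread("pics/scene.png")[120:300,210:450]
cv2.imwrite("pics/v1.png",np.vstack([cv2.resize(a,(560,296),interpolation=2),cv2.resize(b,(560,300) ,interpolation=2)]))
E
```

```text
(no output)
```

View pics/v1.png

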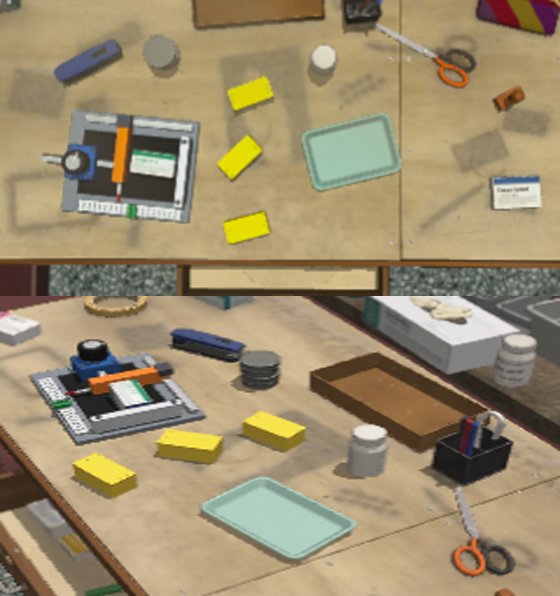

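The scene shows the green-and-white carton on the board at top (233,229). The three yellow blocks at top (291,187), (285,225) and (290,270) are carton look-alikes and are not meant. Next is a closer look with the wrist camera.

```bash
python3 - <<'E'
from h import *
print(np.array(bot.calibration("wrist")["hand_eye"]).round(3),bot.calibration("wrist")["mtx"])
H=np.array(bot.calibration("wrist")["hand_eye"])
q=down(np.pi/2-.15)
Rm=R.from_quat(np.roll(q,-1)).as_matrix()
for i,(tx,ty) in enumerate([(.51,.25),(.51,.17)]):
    # aim optical axis roughly at target at z .03
    d=Rm@H[:3,2]; o=Rm@H[:3,3]; tz=.27; 
    tcp=np.array([tx,ty,.03])-o-d*((.03-tz-o[2])/d[2]); tcp[2]=tz
    try: bot.move_pose(tcp.tolist(),q.tolist())
    except Exception as e: print("ERR",e,tcp)
    im,E=snap("wrist",f"pics/w{i}.png"); np.save(f"E{i}.npy",E); print(bot.read_position(),bot.read_clock())
    for t in["stop","pointer_tip","clip","mark_line","knob_grip","carton"]:
      for r in bot.search_frame("wrist",t)[:2]:
        l,tp,w,h=r["bbox"]; print(t,np.round(r["bbox"]).astype(int),round(r["confidence"],2),atz("wrist",(l+w/2,tp+h/2),E,.04).round(3))
a=cv2.imread("pics/w0.png");b=cv2.imread("pics/w1.png")
cv2.imwrite("pics/v2.png",a);cv2.imwrite("pics/v3.png",b)
E
```

```text
[[ 1.     0.    -0.001 -0.   ]
 [ 0.001 -0.303  0.953 -0.143]
 [-0.    -0.953 -0.303  0.077]
 [ 0.     0.     0.     1.   ]] [[283.07534945   0.         321.78946945]
 [  0.         283.07534945 201.63174341]
 [  0.           0.           1.        ]]
[0.46519234 0.2581004  0.26986347] 2.7583
stop [297 159 112 110] 0.85 [0.531 0.292 0.04 ]
pointer_tip [295 160 115 109] 0.59 [0.531 0.291 0.04 ]
clip [272 136  16  21] 0.69 [0.422 0.209 0.04 ]
clip [339 192  37  36] 0.27 [0.526 0.299 0.04 ]
mark_line [277 138  12  19] 0.59 [0.426 0.212 0.04 ]
mark_line [338 194  37  34] 0.37 [0.527 0.298 0.04 ]
knob_grip [341 192  31  36] 0.87 [0.526 0.297 0.04 ]
carton [231 196  60  37] 0.95 [0.511 0.165 0.04 ]
carton [147 274  47  38] 0.94 [ 0.62  -0.005  0.04 ]
[0.46600096 0.1772989  0.27018425] 3.525
stop [350 148 117 113] 0.7 [0.529 0.288 0.04 ]
pointer_tip [356 150 111 113] 0.56 [0.533 0.292 0.04 ]
clip [331 126  16  18] 0.74 [0.421 0.206 0.04 ]
mark_line [332 129  14  18] 0.69 [0.425 0.205 0.04 ]
knob_grip [400 182  40  37] 0.92 [0.525 0.304 0.04 ]
carton [287 186  59  37] 0.95 [0.509 0.162 0.04 ]
carton [146 115  76  50] 0.89 [0.397 0.005 0.04 ]
```

View pics/v2.png

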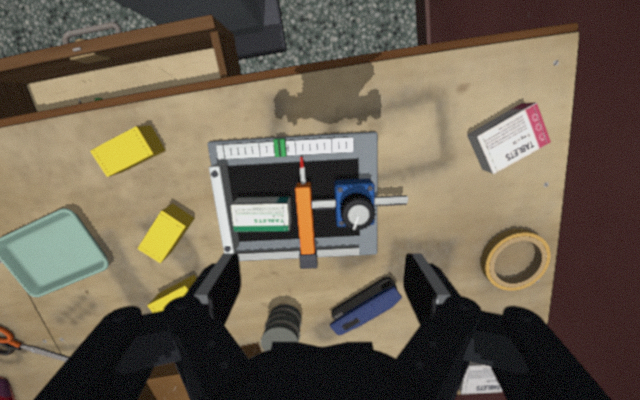

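View pics/v3.png

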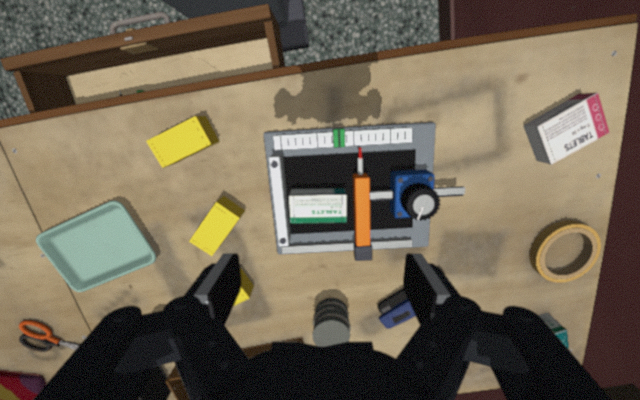

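The wrist pictures show the carton at w0 (262,215) and w1 (318,205), the clip at (280,147) and (338,138), the red pointer at (303,162) and (360,153), the knob at (357,209) and (423,202), and the tray at (96,247). I'll fit the poses from the corners.

```bash
python3 - <<'E'
from h import *
from scipy.optimize import least_squares
E=[np.load("E0.npy"),np.load("E1.npy")]
def tri(a,b):
    A=[];B=[]
    for uv,e in zip((a,b),E):
        o,d=ray("wrist",uv,e);d/=np.linalg.norm(d);M=np.eye(3)-np.outer(d,d);A.append(M);B.append(M@o)
    return np.linalg.solve(sum(A),sum(B)).round(4)
print("knobtop",tri((357,209),(423,202)),"carton",tri((262,214),(318.5,205)),"clip",tri((280,147),(338.5,137.5)),"ptr",tri((303,158),(360,149)))
bb=np.array([[-95,-115,12],[-95,125,12],[95,125,12],[95,-115,12]])/1e3
ob=[np.array([(210,142),(377,132),(377,253),(219,261)]),np.array([(266,131),(435,122),(432,246),(273,253)])]
cc=np.array([[-20,-39,0],[-20,39,0],[20,39,0],[20,-39,0]])/1e3
oc=[np.array([(231,199),(291,199),(290,230),(234,231)]),np.array([(288,191),(348,190),(346,221),(292,221)])]
def fit(P,obs,p0,z=0,fz=False):
    def f(p):
        c,s=np.cos(p[2]),np.sin(p[2]);W=P@np.array([[c,s,0],[-s,c,0],[0,0,1]])+[p[0],p[1],p[3] if fz else z]
        return np.concatenate([(proj("wrist",W,e)-o).ravel() for e,o in zip(E,obs)])
    r=least_squares(f,p0,loss="soft_l1");print(r.x.round(4),np.abs(r.fun).round(1).max());return r.x
b=fit(bb,ob,[.51,.22,0]);fit(bb,ob,[.51,.22,0,0],fz=True)
fit(cc,oc,[.51,.16,0],z=.046);fit(cc,oc,[.51,.16,0,.046],fz=True)
c,s=np.cos(b[2]),np.sin(b[2]);print("knob from board",b[:2]+np.array([[c,-s],[s,c]])@[0,.088])
for uv,e in zip(((358,209),(423,202)),E): print(atz("wrist",uv,e,.08))
for uv,e in zip(((280,147),(338.5,137.5)),E): print("clip",atz("wrist",uv,e,.028))
# tray top rim: colour mask
for n in (0,1):
    im=cv2.imread(f"pics/w{n}.png");h=cv2.cvtColor(im,cv2.COLOR_BGR2HSV);m=cv2.inRange(h,(70,25,90),(90,140,255))
    k,l,st,ce=cv2.connectedComponentsWithStats(m);i=1+st[1:,4].argmax();cn=cv2.findContours((l==i).astype(np.uint8),0,2)[0][0][:,0]
    W=np.array([atz("wrist",u,E[n],.014)[:2] for u in cn.astype(float)],np.float32);print("tray",st[i],cv2.minAreaRect(W))
E
```

```text
knobtop [0.5105 0.2947 0.0831] carton [0.5125 0.1643 0.0363] clip [0.4258 0.2052 0.0209] ptr [0.4466 0.2332 0.0135]
[ 0.5078  0.2076 -0.0995] 7.3
[ 0.5091  0.2086 -0.0984 -0.0052] 9.2
[ 0.5104  0.1653 -0.1451] 2.9
[ 0.5092  0.1661 -0.1406  0.0501] 2.5
knob from board [0.51651018 0.2951968 ]
[0.50974216 0.29623446 0.08      ]
[0.51382144 0.29587098 0.08      ]
clip [0.42504442 0.20638269 0.028     ]
clip [0.42525107 0.20492013 0.028     ]
tray [   0  209  108   88 6009] ((0.5377092361450195, -0.20059531927108765), (0.11306330561637878, 0.1722518652677536), 13.971879959106445)
tray [  37  201  119   90 6431] ((0.5380171537399292, -0.20118319988250732), (0.11274026334285736, 0.1707935482263565), 14.277791023254395)
```

```bash
python3 - <<'E'
from h import *
for yaw in (-.14,np.pi-.14):
    print(yaw,[None if (j:=bot.solve_ik([x,y,z],down(w).tolist())) is None else np.round(j,2) for x,y,z,w in((.51,.165,.13,yaw),(.51,.165,.02,yaw),(.538,-.201,.03,yaw+.39))])
yaw=np.pi-.14
bot.set_gripper(.85)
j=bot.solve_ik([.51,.165,.15],down(yaw).tolist())
if j is None or abs(j[5])>3: yaw=-.14
bot.move_pose([.51,.165,.15],down(yaw).tolist())
im,E=snap("wrist","pics/w2.png");np.save("E2.npy",E);print(yaw,bot.read_position(),bot.read_clock())
# overlay of fitted carton top & side for check
def box(c,yw,z0,z1,hx,hy):
    c_,s=np.cos(yw),np.sin(yw);return [np.array([[c[0]+c_*a-s*b,c[1]+s*a+c_*b,z] for a,b in((-hx,-hy),(-hx,hy),(hx,hy),(hx,-hy))]) for z in(z0,z1)]
v=im[:,:,::-1].copy()
for P in box((.51,.1655),-.14,.012,.046,.02,.039): cv2.polylines(v,[proj("wrist",P,E).round().astype(int)],True,(0,0,255),1)
cv2.imwrite("pics/v4.png",v)
E
```

```text
-0.14 [array([ 0.18,  0.39, -0.38,  0.8 ,  0.  ,  1.89]), array([ 0.18,  0.54, -0.48,  0.55,  0.  ,  1.89]), array([-0.49,  0.58, -0.37,  0.62,  0.  ,  0.83])]
3.001592653589793 [array([ 0.18,  0.39, -0.38,  0.8 ,  0.  , -1.26]), array([ 0.18,  0.54, -0.48,  0.55,  0.  , -1.26]), array([-0.49,  0.58, -0.37,  0.62,  0.  , -2.31])]
3.001592653589793 [0.51017646 0.16508392 0.15033139] 5.6083
```

View pics/v4.png

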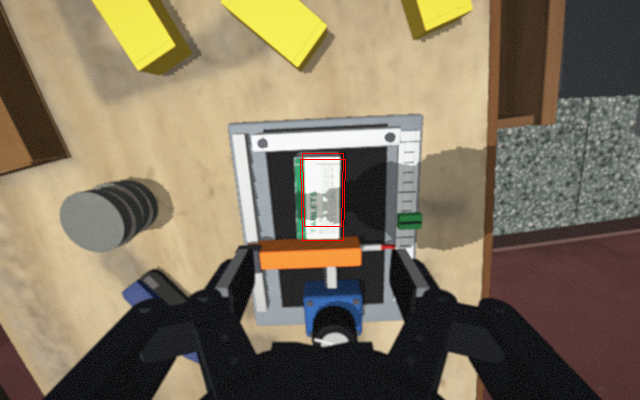

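```bash
python3 - <<'E'
from h import *
E=np.load("E2.npy");im=cv2.imread("pics/w2.png")
o=im[105:325,225:435];o=cv2.resize(o,None,fx=2.7,fy=2.7,interpolation=2)
def draw(c,yw,z,hx,hy,col):
    c_,s=np.cos(yw),np.sin(yw);P=np.array([[c[0]+c_*a-s*b,c[1]+s*a+c_*b,z] for a,b in((-hx,-hy),(-hx,hy),(hx,hy),(hx,-hy))])
    p=proj("wrist",P,E);print(p.round(1).tolist());cv2.polylines(o,[((p-[225,105]+.5)*2.7).round().astype(int)],True,col,1)
draw((.51,.1655),-.14,.046,.02,.039,(0,0,255))
draw((.5078,.2076),-.1,.012,.001,.001,(255,0,255))
c,s=np.cos(-.12),np.sin(-.12);draw((.5078-s*.005,.2076+c*.005),-.12,.012,.095,.12,(255,255,0))
cv2.imwrite("pics/v5.png",o)
E
```

```text
[[345.3, 158.9], [343.3, 240.0], [301.6, 240.1], [299.6, 158.9]]
[[330.7, 227.5], [330.8, 229.2], [328.9, 229.3], [328.9, 227.6]]
[[427.5, 115.3], [409.1, 321.6], [253.2, 324.4], [229.4, 119.6]]
```

View pics/v5.png

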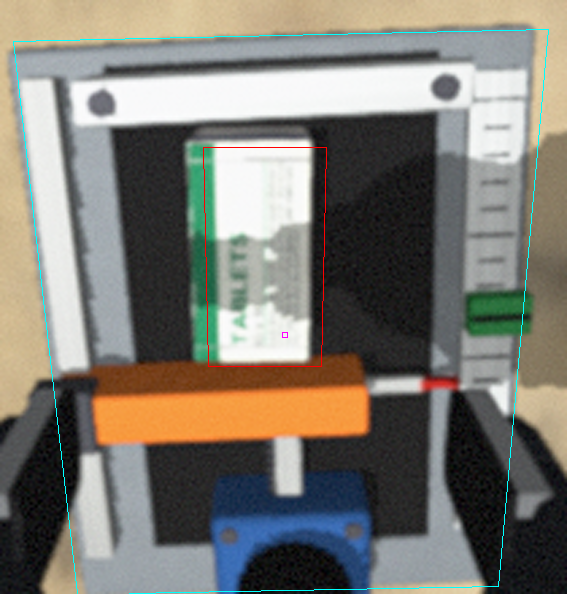

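The enlarged crop confirms the green-and-white carton (crop px 186-311, 140-363), with the stop right behind it. The clip line is at crop (498,317) and the red pointer at (445,384). The grasp needs to shift about 4 mm, so I'll refit and grasp.

```bash
cat >> h.py <<'E'
from scipy.optimize import least_squares
def rect(p,z,x0,x1,y0,y1):
    c,s=np.cos(p[2]),np.sin(p[2]);return np.array([[p[0]+c*a-s*b,p[1]+s*a+c*b,z] for a,b in((x0,y0),(x0,y1),(x1,y1),(x1,y0))])
def fit1(E,z,ext,obs,p0):
    r=least_squares(lambda p:(proj("wrist",rect(p,z,*ext),E)-obs).ravel(),p0,loss="soft_l1");return r.x,r.fun.reshape(-1,2)
E
python3 - <<'E'
from h import *
E=np.load("E2.npy")
c,f=fit1(E,.046,(-.02,.02,-.039,.039),np.array([(340.2,156.1),(339.8,239.4),(296.5,239.4),(293.9,157.6)]),[.51,.165,-.14]);print(c.round(4),f.round(1).tolist())
b,f=fit1(E,.012,(-.095,.095,-.115,.125),np.array([(422.4,115.),(409,321),(254.6,322.4),(229.4,123.5)]),[.51,.205,-.1]);print(b.round(4),f.round(1).tolist())
np.save("board.npy",b)
q=down(np.pi+c[2])
# keep fingers away from stop: grip 8 mm toward fence from centre
g=c[:2]+np.array([-np.sin(c[2]),np.cos(c[2])])*-.008
bot.move_linear([g[0],g[1],.10],rotation=q.tolist())
bot.move_linear([g[0],g[1],.024],speed=.1,until_force=8)
print(bot.read_position(),bot.read_ft_force())
bot.set_gripper(0,30); print("w",bot.read_gripper_width()*85)
bot.move_linear([g[0],g[1],.12],speed=.12)
print("w",bot.read_gripper_width()*85,bot.read_ft_force(),bot.read_clock())
snap("wrist","pics/w3.png")
E
```

```text
[ 0.5142  0.1636 -0.1303] [[-0.4, 1.1], [-0.7, -0.8], [0.9, -0.4], [0.2, 0.1]]
[ 0.5094  0.2087 -0.1023] [[1.5, -0.0], [0.7, 0.3], [-0.5, 4.0], [-3.2, -0.6]]
[0.51370791 0.15575909 0.02456234] [-0.112806   -0.28223342  0.01548065]
w 39.275913493594416
w 39.36069922231736 [-0.25365105 -0.62186724 -0.3850953 ] 8.35
```

View pics/w3.png

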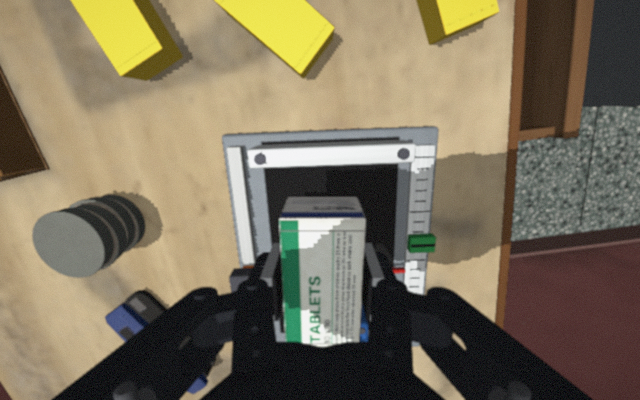

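The carton is held level at (320,270), and the clip and pointer are undisturbed. Next, place it in the tray.

```bash
python3 - <<'E'
from h import *
th=.246;q=down(np.pi+th);u=np.array([-np.sin(th),np.cos(th)]);g=np.array([.538,-.201])-.008*u
bot.move_pose([g[0],g[1],.12],q.tolist())
bot.move_linear([g[0],g[1],.04],speed=.15)
print(bot.move_linear([g[0],g[1],.0135],speed=.04,until_force=2.5),bot.read_position(),bot.read_gripper_width()*85)
bot.set_gripper(.68)
bot.move_linear([g[0],g[1],.15],speed=.2)
im,E=snap("wrist","pics/w4.png");print(bot.read_clock(),bot.read_gripper_width())
b=np.load("board.npy");k=b[:2]+np.array([-np.sin(b[2]),np.cos(b[2])])*.088;print(k)
for w in np.arange(-3.2,3.3,.4):
    j=bot.solve_ik([k[0],k[1],.055],down(w).tolist());print(round(w,2),None if j is None else np.round(j,2))
E
```

```text
True [ 0.53940856 -0.20860461  0.01456004] 39.212327641101126
12.2583 0.6812388580374776
[0.51836276 0.29625528]
-3.2 [ 0.4   0.58 -0.29  0.71  0.   -1.12]
-2.8 [ 0.4   0.58 -0.29  0.71  0.   -1.52]
-2.4 [ 0.4   0.58 -0.29  0.71  0.   -1.92]
-2.0 [ 0.4   0.58 -0.29  0.71  0.   -2.32]
-1.6 [ 0.4   0.58 -0.29  0.71  0.   -2.72]
-1.2 [ 0.4   0.58 -0.29  0.71  0.   -3.12]
-0.8 [ 0.4   0.58 -0.29  0.71  0.    2.77]
-0.4 [ 0.4   0.58 -0.29  0.71  0.    2.37]
-0.0 [ 0.4   0.58 -0.29  0.71  0.    1.97]
0.4 [ 0.4   0.58 -0.29  0.71  0.    1.57]
0.8 [ 0.4   0.58 -0.29  0.71  0.    1.17]
1.2 [ 0.4   0.58 -0.29  0.71  0.    0.77]
1.6 [ 0.4   0.58 -0.29  0.71  0.    0.37]
2.0 [ 0.4   0.58 -0.29  0.71  0.   -0.03]
2.4 [ 0.4   0.58 -0.29  0.71  0.   -0.43]
2.8 [ 0.4   0.58 -0.29  0.71  0.   -0.83]
3.2 [ 0.4   0.58 -0.29  0.71  0.   -1.23]
```

View pics/w4.png

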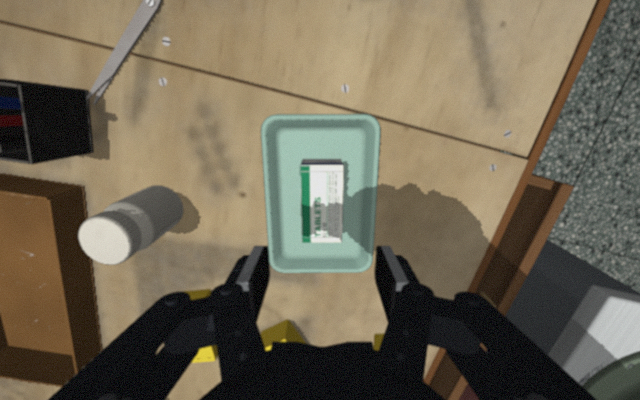

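The carton lies flat in the tray, well clear of the rim (picture 302-343, 160-243, inside the floor at 272-372, 125-262). Next, a closer look at the clip, pointer and knob.

```bash
python3 - <<'E'
from h import *
yb=np.load("board.npy")[2]; q=down(np.pi/2+yb).tolist(); bot.set_gripper(.85)
for i,(x,y,z) in enumerate([(.45,.24,.20),(.455,.235,.13)]):
    if i==0: bot.move_pose([x,y,z],q)
    else: bot.move_linear([x,y,z],speed=.2)
    im,E=snap("wrist",f"pics/m{i}.png");np.save(f"Em{i}.npy",E)
    for t in("knob_grip","pointer_tip","mark_line"): print(t,[(np.round(r["bbox"]).astype(int).tolist(),round(r["confidence"],2)) for r in bot.search_frame("wrist",t)[:2]])
print(bot.read_clock())
a=cv2.imread("pics/m0.png")[90:290,170:450];b=cv2.imread("pics/m1.png")[90:290,170:450]
cv2.imwrite("pics/v8.png",cv2.resize(np.vstack([a,b]),None,fx=1.5*1,fy=1.5,interpolation=2))
E
```

```text
knob_grip [([358, 224, 43, 44], 0.66)]
pointer_tip [([306, 179, 134, 127], 0.97)]
mark_line [([282, 153, 15, 23], 0.9), ([200, 149, 242, 158], 0.33)]
knob_grip [([372, 250, 48, 57], 0.9), ([439, 377, 5, 11], 0.64)]
pointer_tip [([307, 187, 166, 162], 0.96), ([275, 156, 20, 28], 0.26)]
mark_line [([276, 158, 22, 26], 0.67)]
15.8
```

View pics/v8.png

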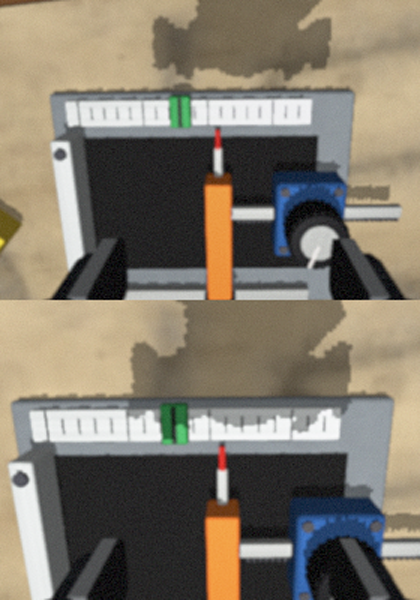

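The pictures show the clip line at m0 (290,163), the pointer tip at (315,176) and the knob cap at (382,251). I'll measure the offset by colour, then grip and turn.

```bash
cat >> h.py <<'E'
def measure(im,E,yb):
    h=cv2.cvtColor(im,cv2.COLOR_RGB2HSV);h_=h.astype(int);roi=np.zeros(im.shape[:2],bool);roi[90:260,200:440]=1
    g=(abs(h_[...,0]-68)<18)&(h_[...,1]>110)&roi; rd=((h_[...,0]<6)|(h_[...,0]>172))&(h_[...,1]>150)&(h_[...,2]>90)&roi
    def big(m):
        k,l,s,c=cv2.connectedComponentsWithStats(cv2.morphologyEx(m.astype(np.uint8),cv2.MORPH_CLOSE,np.ones((7,7))));i=1+s[1:,4].argmax();return s[i],l==i
    sg,mg=big(g);sr,mr=big(rd)
    x,y,w,hh=sg[:4]; V=im[...,1].astype(float); pts=[]
    for r in range(y+4,y+hh-3):   # dark line in each row
        seg=V[r,x+3:x+w-3];wt=np.clip(np.median(seg)*.75-seg,0,None)
        if wt.sum()>5: pts.append((x+3+(wt*np.arange(len(seg))).sum()/wt.sum(),r))
    pts=np.array(pts); ys,xs=np.nonzero(mr); top=ys.min(); wt=(ys<top+5); tip=np.array([xs[wt].mean(),top])
    u=np.array([-np.sin(yb),np.cos(yb)])
    m=np.array([atz("wrist",p,E,.028)[:2] for p in pts]);t=atz("wrist",tip,E,.026)[:2]
    near=pts[-1]; red=np.array([atz("wrist",(xs[ys==r].mean(),r),E,.026)[:2] for r in np.unique(ys)])
    dx=lambda A:np.polyfit(A@[np.cos(yb),np.sin(yb)],A@u,1)[0]
    return dict(clip=sg.tolist(),red=sr.tolist(),tip=tip.round(1).tolist(),line=pts.mean(0).round(1).tolist(),near=near.tolist(),gap=float(t@u-np.median(m@u)),redgap=float(np.median(red@u)-np.median(m@u)),slopes=(dx(m),dx(red)))
E
python3 - <<'E'
from h import *
yb=np.load("board.npy")[2]
for i in(0,1):
    im=cv2.imread(f"pics/m{i}.png")[:,:,::-1].copy();E=np.load(f"Em{i}.npy");print(measure(im,E,yb))
    for s in np.array([[-95,-115,12],[-95,125,12]])/1e3: pass
E=np.load("Em0.npy")
# knob: light cap centroid in m0
im=cv2.imread("pics/m0.png");g=cv2.cvtColor(im,cv2.COLOR_BGR2GRAY);print(atz("wrist",(382,251.5),E,.08))
# board back edge angle (x=-95 edge), m0 crop (51,92)-(354,90)
a=[atz("wrist",(u/1.5+170,v/1.5+90),E,.012) for u,v in((52,93),(353,91))];d=a[1]-a[0];print("edge",a,np.arctan2(-d[0],d[1]),np.linalg.norm(d))
E=np.load("Em1.npy")
a=[atz("wrist",(u/1.5+170,(v-300)/1.5+90),E,.012) for u,v in((12,401),(391,398))];d=a[1]-a[0];print("edge",a,np.arctan2(-d[0],d[1]),np.linalg.norm(d))
E
```

```text
{'clip': [283, 154, 14, 21, 272], 'red': [313, 176, 5, 12, 40], 'tip': [314.6, 176.0], 'line': [289.4, 164.5], 'near': [289.5253164556962, 171.0], 'gap': 0.028123538465607223, 'redgap': 0.028294976210561096, 'slopes': (np.float64(-0.0032056641369423433), np.float64(0.012360104937075905))}
{'clip': [277, 159, 18, 27, 447], 'red': [315, 187, 6, 16, 69], 'tip': [317.7, 187.0], 'line': [285.1, 172.5], 'near': [285.5790513833992, 182.0], 'gap': 0.0285603258478227, 'redgap': 0.028360553934284882, 'slopes': (np.float64(-0.029627257664086054), np.float64(-0.0026584760509459513))}
[0.51692454 0.29500957 0.08      ]
edge [array([0.40346809, 0.10620585, 0.012     ]), array([0.42610686, 0.33945089, 0.012     ])] -0.09675693372939403 0.2343411179400568
edge [array([0.40393967, 0.10505476, 0.012     ]), array([0.42627357, 0.33861195, 0.012     ])] -0.095335073361563 0.23462260063243856
```

```bash
python3 - <<'E'
from h import *
yb=-.1;end=np.pi/2+yb;q=down(end+1.42).tolist();k=[.517,.2955]
bot.set_gripper(.8)
bot.move_linear([.455,.235,.16],speed=.25)
bot.move_pose([*k,.14],q)
print(bot.move_linear([*k,.051],speed=.1,until_force=8),bot.read_position())
bot.set_gripper(0,50);print("w",bot.read_gripper_width()*85,bot.read_ft_force(),bot.read_moment())
j=list(bot.read_joint_positions());print(np.round(j,3))
for f in(.5,.5):
    j[5]+=1.41*f;bot.goto_joints(j);print(bot.read_joint_positions()[5],bot.read_moment(),bot.read_ft_force())
im,E=snap("wrist","pics/t0.png");np.save("Et0.npy",E);print(bot.read_clock())
try: print(measure(im,E,yb))
except Exception as e: print(e)
E
```

```text
False [0.51755478 0.2957235  0.05163545]
w 40.37952189848179 [-3.3704754  -0.69695089  4.96609259] [ 0.03934044  0.57651153 -0.00225295]
[ 0.396  0.578 -0.293  0.7    0.001 -0.925]
-0.2210287366747291 [ 0.05707509  0.12243971 -0.09007034] [-1.64159642  0.71314043 -0.993148  ]
0.4836162734400533 [ 0.21879084  0.25604119 -0.05463862] [-1.3840925   1.15693475 -1.20010444]
20.4
attempt to get argmax of an empty sequence
```

View pics/t0.png

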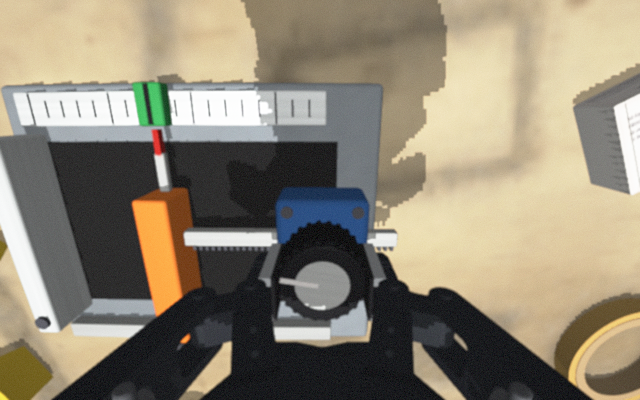

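In the grip view the line on the clip is at about (150,104) and the pointer tip at about (156,130), so it is nearly aligned. I'll measure with a wider ROI and trim.

```bash
sed -i 's/roi\[90:260,200:440\]=1/roi[60:260,90:440]=1/' h.py; python3 - <<'E'
from h import *
im=cv2.imread("pics/t0.png")[:,:,::-1].copy();m=measure(im,np.load("Et0.npy"),-.1);print(m)
j=list(bot.read_joint_positions())
for _ in range(3):
    if abs(m["gap"])<.0004: break
    j[5]+=float(np.clip(m["gap"]/.02,-.25,.25));bot.goto_joints(j);bot.wait(.3)
    im,E=snap("wrist","pics/t1.png");np.save("Et1.npy",E);m=measure(im,E,-.1);print(m)
print(bot.read_clock(),bot.read_moment())
o=cv2.imread("pics/t1.png")[70:200,90:230];cv2.imwrite("pics/v10.png",cv2.resize(o,None,fx=4,fy=4,interpolation=2))
E
```

```text
{'clip': [133, 82, 38, 44, 1367], 'red': [153, 130, 9, 25, 173], 'tip': [155.5, 130.0], 'line': [155.6, 104.0], 'near': [154.76863753213368, 122.0], 'gap': -0.003739684365175272, 'redgap': -0.004242413758306085, 'slopes': (np.float64(-0.15508109453819088), np.float64(-0.038358203591054546))}
{'clip': [161, 60, 34, 37, 1104], 'red': [176, 100, 9, 27, 193], 'tip': [180.8, 100.0], 'line': [179.6, 78.5], 'near': [189.68587105624144, 93.0], 'gap': 0.0007058945261351757, 'redgap': 0.0007335896135720055, 'slopes': (np.float64(0.18495648433413342), np.float64(-0.0094153542588276))}
{'clip': [155, 60, 34, 42, 1279], 'red': [171, 106, 9, 26, 199], 'tip': [175.9, 106.0], 'line': [172.9, 81.0], 'near': [181.25607476635514, 98.0], 'gap': 0.0010953169551156106, 'redgap': 0.0007796492768495367, 'slopes': (np.float64(0.08408399498606495), np.float64(-0.042387983367395445))}
{'clip': [146, 64, 35, 46, 1403], 'red': [164, 114, 9, 26, 186], 'tip': [167.8, 114.0], 'line': [164.8, 87.0], 'near': [164.73768216516308, 106.0], 'gap': 7.268579571875766e-05, 'redgap': -0.0001131677598724401, 'slopes': (np.float64(-0.05508138168089173), np.float64(-0.015164590831870987))}
22.25 [0.04902208 0.20530323 0.04183955]
```

View pics/v10.png

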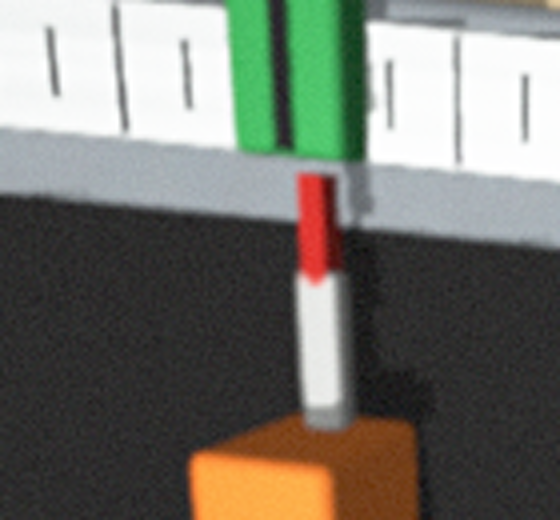

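The pointer at crop (318,175) is still to the right of the line's near end (286,148), because the shaded clip side biased my line detector. I'll use a stricter darkness threshold and trim again.

```bash
sed -i 's/np.median(seg)\*.75-seg/np.percentile(seg,70)*.42-seg/; s/if wt.sum()>5/if wt.sum()>3/' h.py; python3 - <<'E'
from h import *
def byhand():
    E=np.load("Et1.npy");u=np.array([.0998,.995]);return [float(atz("wrist",p,E,z)[:2]@u) for p,z in(((161.5,107),.028),((159.5,80),.028),((169.5,113.8),.026))]
print(byhand())
im=cv2.imread("pics/t1.png")[:,:,::-1].copy();m=measure(im,np.load("Et1.npy"),-.1);print(m)
for n in(0,1): 
    x=measure(cv2.imread(f"pics/m{n}.png")[:,:,::-1].copy(),np.load(f"Em{n}.npy"),-.1);print(x["gap"],x["line"],x["slopes"])
E
```

```text
[0.24669733659932025, 0.24629254167680356, 0.2500878574588145]
{'clip': [146, 64, 35, 46, 1403], 'red': [164, 114, 9, 26, 186], 'tip': [167.8, 114.0], 'line': [161.8, 87.0], 'near': [161.55707196029778, 106.0], 'gap': 0.0018252740009586654, 'redgap': 0.0016394204453674677, 'slopes': (np.float64(-0.049624178256954185), np.float64(-0.015164590831870987))}Traceback (most recent call last):
  File "<stdin>", line 7, in <module>
  File "h.py", line 45, in measure
    near=pts[-1]; red=np.array([atz("wrist",(xs[ys==r].mean(),r),E,.026)[:2] for r in np.unique(ys)])
         ~~~^^^^
IndexError: index -1 is out of bounds for axis 0 with size 0
```

```bash
python3 - <<'E'
from h import *
j=list(bot.read_joint_positions());j[5]+=.12;bot.goto_joints(j);bot.wait(.3)
snap("wrist","pics/t2.png")
bot.set_gripper(.8);p=bot.read_position()
bot.move_linear([p[0],p[1],.13],speed=.15)
bot.move_pose([.45,.215,.13],down(np.pi/2-.1).tolist())
bot.move_linear([.45,.215,.085],speed=.15)
im,E=snap("wrist","pics/m2.png");np.save("Em2.npy",E);print(bot.read_clock())
try:print(measure(im,E,-.1))
except Exception as e:print(e)
o=cv2.imread("pics/m2.png")[130:250,250:390];cv2.imwrite("pics/v11.png",cv2.resize(o,None,fx=4,fy=4,interpolation=2))
E
```

```text
24.9
{'clip': [295, 173, 21, 32, 645], 'red': [302, 206, 7, 20, 99], 'tip': [305.2, 206.0], 'line': [305.4, 189.0], 'near': [306.0, 201.0], 'gap': -0.0004681741727061428, 'redgap': -0.00044313566525869263, 'slopes': (np.float64(0.013815165509650923), np.float64(0.004334680683476964))}
```

View pics/v11.png

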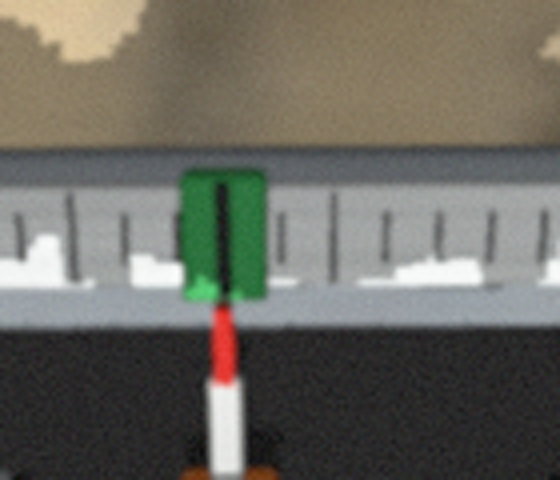

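The line (crop x 222) and the pointer tip (crop x 221) coincide, with a gap of about -0.4 mm or less. I'll retreat, do a last check and hand in.

```bash
python3 - <<'E'
from h import *
bot.move_linear([.45,.215,.2],speed=.2)
bot.wait(.5)
im,E=snap("wrist");print(measure(im,E,-.1)["gap"] if 1 else 0)
a,_=snap("top","pics/top2.png");o=cv2.imread("pics/top.png")
for t in("carton","tray"): print(t,[(np.round(r["bbox"]).astype(int).tolist(),round(r["confidence"],2)) for r in bot.search_frame("top",t)[:4]])
v=np.vstack([o[140:300,150:480],a[140:300,150:480,::-1]]);cv2.imwrite("pics/v12.png",cv2.resize(v,None,fx=1.8,fy=1.8,interpolation=2));print(bot.read_clock())
E
```

```text
Traceback (most recent call last):
  File "h.py", line 45, in measure
    near=pts[-1]; red=np.array([atz("wrist",(xs[ys==r].mean(),r),E,.026)[:2] for r in np.unique(ys)])
         ~~~^^^^
IndexError: index -1 is out of bounds for axis 0 with size 0
```

```bash
python3 - <<'E'
from h import *
a,_=snap("top","pics/top2.png");o=cv2.imread("pics/top.png")
for t in("carton","tray"): print(t,[(np.round(r["bbox"]).astype(int).tolist(),round(r["confidence"],2)) for r in bot.search_frame("top",t)[:4]])
v=np.vstack([o[140:300,150:480],a[140:300,150:480,::-1]]);cv2.imwrite("pics/v12.png",cv2.resize(v,None,fx=1.8,fy=1.8,interpolation=2));print(bot.read_clock())
E
```

```text
carton [([276, 179, 32, 20], 0.94), ([339, 216, 28, 15], 0.89), ([275, 260, 31, 19], 0.65)]
tray [([326, 198, 60, 48], 0.87), ([175, 199, 87, 66], 0.67)]
26.325
```

View pics/v12.png

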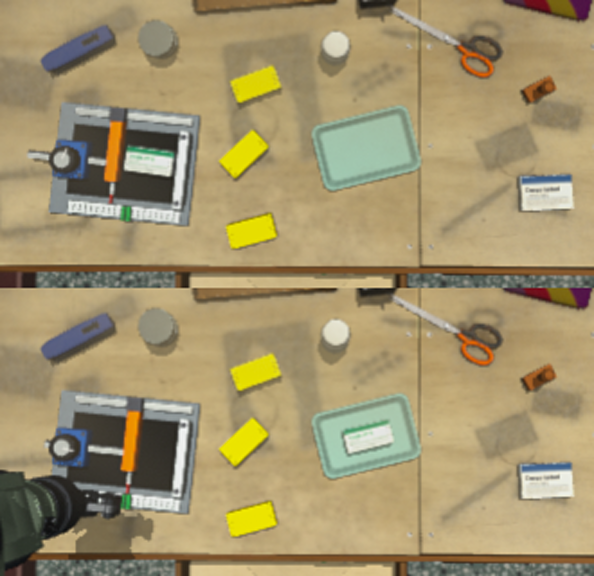

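The carton is in the middle of the tray (lower view, 368,437), the stop sits at the clip, and the other things are where they were.

```bash
python3 -c "
from cell import bot
bot.close_job();print(bot.read_clock())"
```

```text
the job is handed in; nothing more can be done
the job is handed in; nothing more can be done
```

The job is done and handed in at about 26 s on the robot's clock. I lifted the green-and-white carton off the board and laid it flat in the middle of the mint-green tray. I then turned the knob clockwise in one grasp, trimmed it, and released it.

- **Alignment:** The last close wrist view showed the pointer on the clip's line. The measured gap was -0.4 mm, and by eye about 0.2 mm.
- **Scene:** The last overhead picture shows the carton in the tray clear of the rim. The clip, the yellow look-alikes and the other things in that view are where they were.
- **Checks that failed or disagreed:**
  - **Trimming error:** My first line detector, thrown off by the clip's shaded side, called the pointer aligned too early. The crop showed it 2–3 mm short, so I turned the knob another 0.12 rad.
  - **Missing final re-measurement:** The automatic measurement from the higher retreat pose failed because the line was too faint. The alignment therefore rests on the one close view taken after I released the knob.

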